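# Check the crimper's handle stop

### The arm

A 6-joint arm with a two-finger parallel gripper is mounted at the origin on a cart in front of the work surface, level with it; the furniture and walls round the work are solid. World frame = base frame: x ahead of the robot, y to its left, z up, the work surface at z = 0. Lengths are in m, angles in rad, forces in N, time in s.
With the tool pointing down it reaches from about 0.3 to 0.875 m from the base axis. Payload 6.4 kg.
Tool frame: the origin (TCP) lies on the centre line of the jaws, within the pads' length; the fingertips stand 14 mm ahead of it and the grasp point (between the pads) lies 5 mm behind it; z points along the fingers, y is the direction in which the jaws open and shut (so a half turn about z gives the same grasp; the last joint's range is limited). The gripper opens to 85 mm and grips with 20 to 120 N. Pads are 22 mm wide; open, the fingers measure 114 mm over their backs; the gripper's body (76 mm by 85 mm) begins 54 mm behind the grasp point. The pads swing forward as they close: fully open they stand 13 mm farther back than shut.
Start: joints at [-1.381, 0.181, 1.607, -0, 1.354, -0.206], TCP at [0.222, -0.531, 0.245] pointing down, gripper open.
Joint ranges: [-2.99, 2.99], [-0.89, 2.07], [0.3, 2.58], [-1.14, 4.28], [0, 2.63], [-3.12, 3.12]. Speed limits (rad/s): [2.57, 2.57, 3.01, 3.14, 3.14, 3.14].

### API

Orientations are given as a unit quaternion [w, x, y, z].
In Python, from cell import ctrl, set_gripper, camera, status gives the robot as it stands. Calls block until the motion is done:
- ctrl.move_to(position, orientation): joint-space move of the TCP to a pose.
- ctrl.movel(position, frame=None, rate=0.15, threshold=None): straight line of the TCP; frame=None keeps the orientation; rate is the mean speed in m/s. With threshold (N) it stops when the force on the tool has changed by that much, and returns True; else False.
- ctrl.movej(angles): joint-space move.
- set_gripper(opening): finger opening in m; the grip force is fixed at half the most; returns when the fingers have stopped.
- ctrl.dwell(seconds).
- ctrl.ik(position, orientation): joint angles nearest the present ones, or None.
- camera(name): name is "side" or "top" or "wrist"; returns a dict with "img" (384x512x3 uint8, red, green, blue), "z_map" (384x512 float32, m along the optical axis (not along the pixel's ray), 0 where there is no reading), "camera_matrix" (3x3 intrinsics, pixels), "view" (4x4, takes a point from world to camera coordinates); the wrist camera has in their place "mount" (4x4, takes a point from camera to tool coordinates, whose origin is the TCP and whose axes are the flange's). Camera axes: x right, y down, z forward; pixel columns grow to the right and rows downward; lengths in m; the calibration is good to about 2 mm. A picture is of the moment at which its call begins: read the wrist's pose just before it.
A pose or a line that the arm cannot do raises ctrl.PlanningError and nothing moves.
- ctrl.sign_off(): hands the job in, once; it reports no verdict.
Readings, each from a call of its own:
- status.current_t(): time.
- status.current_joint_pos(): joint angles.
- status.current_dq(): joint speeds.
- status.current_tau(): joint torques, N m.
- status.current_tcp_pos(): TCP position.
- status.current_tcp_rot(): TCP orientation.
- status.current_wrist_force(): force on the tool from outside, world axes, zero at the start.
- status.current_moment(): the same for the moment, N m.
- status.current_opening(): finger opening in m.
Only numpy, scipy, OpenCV 4.12 (cv2) and the standard library are available. Lean on these libraries where they do the work, as an engineer would, in place of code of your own. Each camera call takes 0.05 s, during which the arm holds its last target.

### The job

The hand crimper lies clamped in its bench holder, locked by its red safety catch: push the catch fully aside with the fingertips, then with the outside of the closed fingers press the blue-gripped lever in until it is firmly up against its stop screw, short of the bar, and keep it there for a good second without forcing it. Then ease the lever all the way back out, not letting it fly, and leave the catch off. Pinch nothing, do not touch the bar's black grip, and leave the vials and the label roll as they stand.

Things in the scene. Friction and masses are not known exactly. Their poses are not given: they have to be found in the camera images.
- crimper: Hand crimper lying on its side in a grey bench holder, fixed. Origin on the bench under its middle, z up. Lever (-x side) and fixed bar (+x side) run towards -y from the round head (y +125 mm, x -68 to +60, 39 mm across), all in one level plane 85 mm up. Foot plate x -55 to +57, y -110 to +140, 12 mm thick. Nothing is higher than 128 mm
- bar_grip (a point): middle of the black rubber grip of the fixed bar, a cylinder 24 mm across and 98 mm long along the crimper's y, 85 mm above the bench; not to be touched
- lever (a joint): angle of the lever about its upright hinge (rad): 0 = fully out (rest, held there by a light spring), grows as it is pressed in towards the bar. It meets the stop screw somewhere between 0.22 and 0.31, differently each time; with the catch on it is blocked after about 0.02. The spring takes about 1.5 N at lever_pad when out, about 5 N at the stop
- lever_pad (a point): middle of the outer face of the lever's blue grip, 190 mm from the hinge, 85 mm up; it moves with the lever. x axis: into the lever, square to the face (the way to press); y axis: along the lever to the hinge; z up. The grip reaches 50 mm either way along the lever, is 16 mm thick, 24 mm high (73 to 97 mm above the bench), with about 60 mm free below it
- lever_hinge (a point): the lever's hinge axis, 85 mm above the bench
- stop_tip (a point): tip of the steel stop screw that stands out of the bar towards the lever, about 90 mm from the hinge; this is what the lever must come to rest against
- catch (a joint): angle of the red safety catch about its upright pivot (rad): 0 = on (its nose stands behind the lever and blocks it), 1.85 = fully aside, lying along the bar. It turns counter-clockwise seen from above as it is pushed aside, has a little friction (about 1.5 N at the fin) and stays where it is put
- catch_fin (a point): centre of the catch's upright red fin, 26 mm long, 8 mm thick, from 90 to 128 mm above the bench (lever and bar end at 97 mm, so most of it stands clear above them); 35 mm from the pivot. x axis: along the fin to the pivot; push on its +y face, in its -y direction, following it round
- catch_pivot (a point): pivot axis of the catch, 85 mm above the bench
- vial_0: brown vial with a red cap standing near the crimper, 22 mm across, 45 mm high; origin at its foot; leave alone
- vial_1: brown vial with a purple cap, as vial_0; leave alone
- vial_2: brown vial with a blue cap, as vial_0, standing beyond the bar; leave alone
- label_roll: roll of white labels lying on the bench, 58 mm across, 28 mm high; leave alone

How it is judged:
On the way, in this order (a step that is already met when the one before it is completed fails the run):
1. the safety catch is pushed aside (value of joint catch above 1.6 rad), for 0.2 s.
2. the lever is pressed firmly against its stop screw and kept there (contact force between lever and stop_screw above 5 N and contact force between the fingers and lever above 4 N and value of joint catch above 1.5 rad), for 0.8 s.
At the end, for the whole second after the job is handed in: the lever is back fully out (within 0.02 rad), the catch is still aside (past 1.5 rad), the vials and the label roll stand within 10 mm of where they were (value of joint lever below 0.02 rad and value of joint catch above 1.5 rad and distance of each of vial_0, vial_1, vial_2, label_roll from where it was at the start of the episode below 0.01 m); the robot touches nothing.
It fails at once if the lever is forced: pushed with more than 45 N (contact force between any of the arm, the fingers and lever above 45 N).
It fails at once if the lever flies back (faster than 3 rad/s) (velocity of joint lever below -3 rad/s).
It fails at once if the lever or the catch's fin is pinched between the fingers (((contact force between the fingers and lever_c0 above 2 N or contact force between the fingers and lever_c1 above 2 N) and (contact force between the fingers and lever_c2 above 2 N or contact force between the fingers and lever_c3 above 2 N)) or (contact force between the fingers and catch_c2 above 2 N and contact force between the fingers and catch_c3 above 2 N)).
It fails at once if the black grip of the bar is touched (contact force between any of the arm, the fingers and crimper_c25 above 1 N).
It fails at once if a vial or the label roll is moved more than 10 mm or lifted (distance of any of vial_0, vial_1, vial_2, label_roll from where it was at the start of the episode above 0.01 m).
It also fails if it takes over 67 s, if anything falls off the work surface, if the arm or the gripper's body presses on something with over 40 N, if the wrist force passes 120 N, or if a joint passes its speed limit or range.

## Working session

There is one attempt and no reset: what is moved stays moved. The work goes in short steps, each a Python script; the robot and the scene stay as the last script left them, time stands still between calls to the robot, and variables do not carry over. Pictures are saved under pics/ and viewed, and the job is handed in when it is done.

```bash
ls; mkdir -p pics
python3 - <<'E'
from cell import ctrl,set_gripper,camera,status
import cv2,numpy as np
for n in ["side","top","wrist"]:
    c=camera(n); cv2.imwrite(f"pics/{n}0.png",c["img"][:,:,::-1]); np.savez(f"{n}0.npz",**c)
    print(n,c["camera_matrix"].tolist(),np.round(c.get("view",c.get("mount")),4).tolist())
print(status.current_t(),status.current_tcp_pos(),status.current_tcp_rot(),status.current_opening())
E
```

```text
pics
side [[472.1011281602066, 0.0, 253.53952274276162], [0.0, 472.1011281602066, 193.7746587014736], [0.0, 0.0, 1.0]] [[0.9993, -0.0383, -0.0008, -0.5412], [-0.0158, -0.3947, -0.9187, 0.0452], [0.0349, 0.918, -0.395, 0.9959], [0.0, 0.0, 0.0, 1.0]]
top [[375.73258785447587, 0.0, 253.82692950740838], [0.0, 375.73258785447587, 191.22614955450717], [0.0, 0.0, 1.0]] [[-0.0216, -0.9998, -0.0018, -0.1072], [-0.9895, 0.0217, -0.1429, 0.5757], [0.1429, -0.0013, -0.9897, 0.8682], [0.0, 0.0, 0.0, 1.0]]
wrist [[275.486312894575, 0.0, 256.72213549479545], [0.0, 275.486312894575, 190.47859588992984], [0.0, 0.0, 1.0]] [[-0.0001, -0.954, -0.3, 0.0768], [1.0, -0.0003, 0.0008, -0.0004], [-0.0009, -0.3, 0.954, -0.1282], [0.0, 0.0, 0.0, 1.0]]
0.15 [ 0.2216267  -0.53018503  0.24462136] [-6.26035304e-04  9.80481203e-01  1.96611847e-01 -6.60621095e-06] 0.08552041513087752
```

View pics/top0.png

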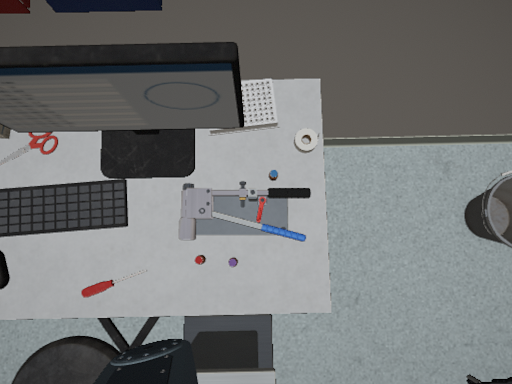

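View pics/side0.png

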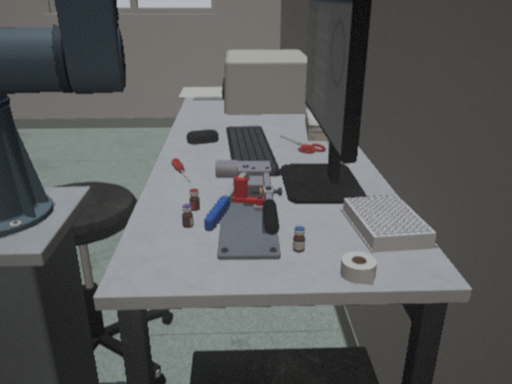

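The top view shows the crimper head at about (198,205), the blue grip at (283,232), the black grip at (290,193) and the red catch at (262,209). The vials are at (200,260), (233,262) and (273,175), and the label roll is at (306,139).

```bash
cat > h.py <<'E'
import numpy as np,cv2
def ray(c,uv):
    K=c["camera_matrix"];V=c["view"];d=np.linalg.inv(K)@np.array([uv[0],uv[1],1.0])
    R=V[:3,:3];return -R.T@V[:3,3],R.T@d
def onz(c,uv,z):
    o,d=ray(c,uv);return o+d*(z-o[2])/d[2]
def proj(c,p):
    q=c["view"][:3,:3]@np.asarray(p)+c["view"][:3,3];q=c["camera_matrix"]@q;return q[:2]/q[2]
def mask(img,name):
    h=cv2.cvtColor(img,cv2.COLOR_RGB2HSV);H,S,V=[h[...,i].astype(int) for i in range(3)]
    return {"red":((H<8)|(H>172))&(S>150)&(V>70),"blue":(H>100)&(H<125)&(S>120)&(V>60),"black":(V<40)}[name]
E
python3 - <<'E'
import numpy as np,cv2
from h import *
c=np.load("top0.npz");im=c["img"]
cv2.imwrite("pics/topz.png",cv2.resize(im[120:275,170:325,::-1],None,fx=3.8,fy=3.8,interpolation=cv2.INTER_CUBIC))
s=np.load("side0.npz")["img"]
cv2.imwrite("pics/sidez.png",cv2.resize(s[145:285,165:385,::-1],None,fx=3.6,fy=3.6,interpolation=cv2.INTER_CUBIC))
for n in ["red","blue","black"]:
    m=mask(im,n).astype(np.uint8);m[:120]=0;m[:,:170]=0;m[280:]=0;m[:,325:]=0
    k,l,st,ce=cv2.connectedComponentsWithStats(m)
    for i in range(1,k):
        if st[i,4]>8:
            ys,xs=np.where(l==i);r=cv2.minAreaRect(np.c_[xs,ys].astype(np.float32))
            print(n,st[i],ce[i].round(1),r, [onz(c,ce[i],z).round(4).tolist() for z in (.045,.085,.097)])
E
```

```text
red [257 201   8  21  72] [259.8 211. ] ((259.82354736328125, 210.70590209960938), (3.8805696964263916, 20.858062744140625), 14.03624439239502) [[0.5246, -0.133, 0.045], [0.521, -0.1324, 0.085], [0.5199, -0.1322, 0.097]]
red [196 256   7   8  33] [198.5 259.5] ((198.26919555664062, 259.65380859375), (6.37905216217041, 5.269651889801025), 56.3099365234375) [[0.4136, 0.0139, 0.045], [0.4149, 0.008, 0.085], [0.4153, 0.0062, 0.097]]
blue [271 170   6   7  32] [273.5 173. ] ((273.5, 173.0), (6.0, 5.0), 90.0) [[0.6164, -0.1684, 0.045], [0.6086, -0.1661, 0.085], [0.6063, -0.1655, 0.097]]
blue [261 224  45  17 296] [282.8 232.1] ((283.2263488769531, 232.1229248046875), (44.60322570800781, 6.934115409851074), 14.470293045043945) [[0.4732, -0.1862, 0.045], [0.4718, -0.1832, 0.085], [0.4714, -0.1823, 0.097]]
black [239 120   5   7  30] [241.2 122.7] ((241.0, 123.0), (6.0, 4.0), 90.0) [[0.7448, -0.0921, 0.045], [0.7313, -0.0933, 0.085], [0.7273, -0.0937, 0.097]]
black [ 170  129   25   48 1073] [181.6 151.2] ((181.99998474121094, 152.49998474121094), (23.999996185302734, 46.99999237060547), 0.0) [[0.6757, 0.055, 0.045], [0.6653, 0.0473, 0.085], [0.6622, 0.045, 0.097]]
black [268 188  42  10 348] [288.8 192.5] ((288.5, 192.5), (9.0, 41.0), 90.0) [[0.5678, -0.2039, 0.045], [0.5622, -0.2001, 0.085], [0.5606, -0.1989, 0.097]]
```

View pics/topz.png

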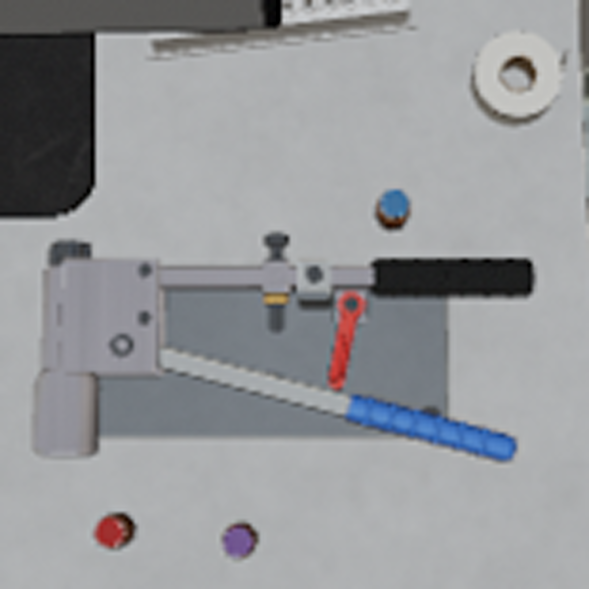

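View pics/sidez.png

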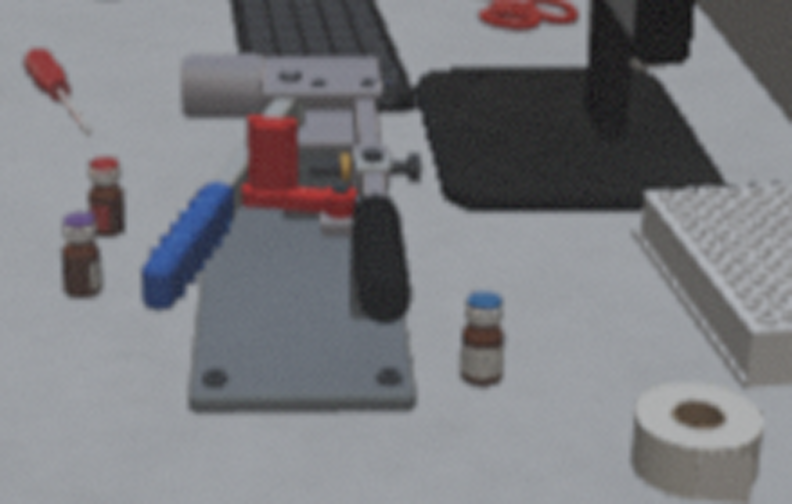

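The zoomed views show the pivot at zoom (350,302), the fin end at about (337,370), and the hinge circle at (121,345). The lever runs 14.5° off the bar. Next I convert these to world points.

Run:
```python
import numpy as np
from h import *
c=np.load("top0.npz");s=np.load("side0.npz")
Z=lambda u,v:((u+.5)/3.8-.5+170,(v+.5)/3.8-.5+120)
S=lambda u,v:((u+.5)/3.6-.5+165,(v+.5)/3.6-.5+145)
for n,p,z in [("pivot",Z(350,302),.097),("fin far end top",Z(337,388),.10),("hinge",Z(121,345),.105),("grip c",(283,232.1),.097),("grip near",Z(352,404),.097),("grip end",Z(512,448),.097),("bar a",Z(165,276),.095),("bar b",Z(372,278),.095),("black c",(288.5,192.5),.097),("stop tip",Z(277,330),.085)]:
    print(n,onz(c,p,z).round(4))
for n,p,z in [("fin top L",S(250,117),.128),("fin top R",S(297,119),.128),("fin c",S(273,152),.109),("pivot",S(345,197),.095)]:
    print("side",n,onz(s,p,z).round(4))
v=s["z_map"];
for n,p in [("fin",S(273,150)),("pv",S(345,200))]:
    d=v[round(p[1]),round(p[0])];o,r=ray(s,p);print(n,(o+r*d).round(4))
zt=c["z_map"]
for u in range(256,266):
    print([ (onz(c,(u,w),0)*0+ (lambda o,r:o+r*zt[w,u])(*ray(c,(u,w))))[2].round(3) for w in range(196,224,2)])
```

```text
pivot [ 0.5468 -0.1371  0.097 ]
fin far end top [ 0.4956 -0.1281  0.1   ]
hinge [ 0.5233 -0.0018  0.105 ]
grip c [ 0.4715 -0.1828  0.097 ]
grip near [ 0.4862 -0.1368  0.097 ]
grip end [ 0.4584 -0.23    0.097 ]
bar a [ 0.5651 -0.0268  0.095 ]
bar b [ 0.5612 -0.1507  0.095 ]
black c [ 0.5606 -0.1982  0.097 ]
stop tip [ 0.5322 -0.093   0.085 ]
side fin top L [ 0.5019 -0.1282  0.128 ]
side fin top R [ 0.5252 -0.1318  0.128 ]
side fin c [ 0.5131 -0.1282  0.109 ]
side pivot [ 0.548  -0.1537  0.095 ]
fin [ 0.5131 -0.1332  0.1121]
pv [ 0.5484 -0.146   0.0899]
[np.float64(0.1), np.float64(0.072), np.float64(0.036), np.float64(0.014), np.float64(0.013), np.float64(0.012), np.float64(0.013), np.float64(0.014), np.float64(0.014), np.float64(0.011), np.float64(0.014), np.float64(0.092), np.float64(0.091), np.float64(0.012)]
[np.float64(0.078), np.float64(0.011), np.float64(0.011), np.float64(0.014), np.float64(0.014), np.float64(0.011), np.float64(0.013), np.float64(0.012), np.float64(0.011), np.float64(0.127), np.float64(0.132), np.float64(0.131), np.float64(0.11), np.float64(0.087)]
[np.float64
[... 1407 characters left out ...]
p.float64(0.015), np.float64(0.013), np.float64(0.01), np.float64(0.011), np.float64(0.015), np.float64(0.015), np.float64(0.011), np.float64(0.014), np.float64(0.015)]
[np.float64(0.079), np.float64(0.09), np.float64(0.093), np.float64(0.092), np.float64(0.079), np.float64(0.013), np.float64(0.013), np.float64(0.013), np.float64(0.011), np.float64(0.011), np.float64(0.012), np.float64(0.012), np.float64(0.013), np.float64(0.016)]
[np.float64(0.078), np.float64(0.081), np.float64(0.091), np.float64(0.082), np.float64(0.079), np.float64(0.013), np.float64(0.012), np.float64(0.01), np.float64(0.014), np.float64(0.011), np.float64(0.014), np.float64(0.012), np.float64(0.012), np.float64(0.015)]
```

```bash
cat >> h.py <<'E'
P=np.array([.5475,-.138]);R0=.035;A0=np.radians(168)
H=np.array([.523,-.002])
def qd(psi): return [0.,np.cos(psi/2),np.sin(psi/2),0.]
def catchpose(th,off,z):   # th catch angle; off = tool centre behind fin centre
    a=A0+th; f=P+R0*np.array([np.cos(a),np.sin(a)])
    n=-np.array([-np.sin(a),np.cos(a)])   # opposite to push
    psi=np.arctan2(n[1],n[0])%(2*np.pi)
    return [*(f+n*off),z],qd(psi)
E
python3 - <<'E'
from cell import ctrl,set_gripper,camera,status
from h import *
set_gripper(0.0)
p,q=catchpose(0,.029,.22);print(p,q)
ctrl.move_to(p,q)
p[2]=.121;ctrl.movel(p,rate=.08)
print(status.current_t(),status.current_tcp_pos(),status.current_joint_pos(),status.current_wrist_force(),status.current_opening())
for n in ["side","top","wrist"]:
    c=camera(n); im=c["img"][:,:,::-1]
    if n=="side": im=cv2.resize(im[100:285,165:385],None,fx=3.2,fy=3.2)
    if n=="top": im=cv2.resize(im[120:275,170:325],None,fx=3.8,fy=3.8)
    cv2.imwrite(f"pics/{n}1.png",im)
E
```

```text
[np.float64(0.5192942730080318), np.float64(-0.10235681040009806), 0.22] [0.0, np.float64(0.7771459614569709), np.float64(0.6293203910498375), 0.0]
4.1917 [ 0.51974323 -0.10257428  0.12161458] [-4.19082029e-01  2.28913973e-01  1.82243670e+00 -1.03254588e-05
  1.08903964e+00 -2.09605303e-01] [-0.34207296 -0.37962363  0.50498827] -0.00017911789092564767
```

View pics/side1.png

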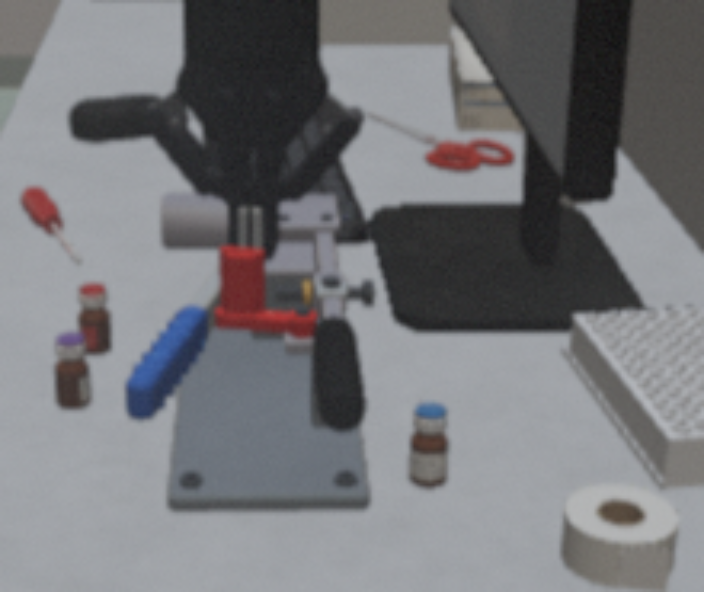

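View pics/wrist1.png

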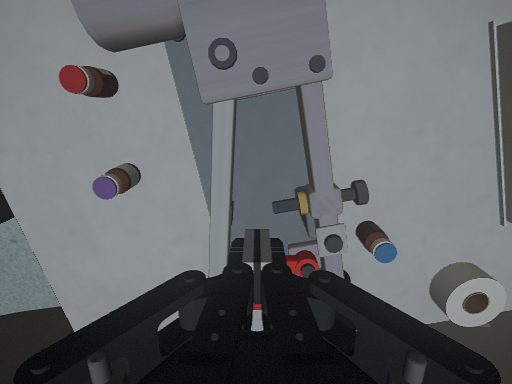

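View pics/top1.png

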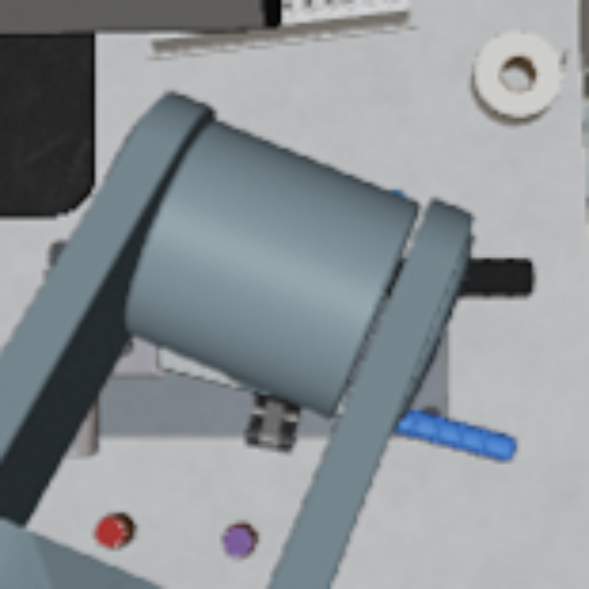

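The fingers stand right behind the fin (side zoom: fin x 222–265, fingers 225–275). They clear everything below, so I sweep the catch round.

Run:
```python
from cell import ctrl,set_gripper,camera,status
from h import *
p,q=catchpose(0,.018,.121);print(ctrl.movel(p,q,rate=.03,threshold=4),status.current_wrist_force().round(2))
for th in np.arange(.15,1.96,.15):
    p,q=catchpose(th,.015,.121)
    hit=ctrl.movel(p,q,rate=.03,threshold=8)
    print(round(th,2),hit,np.round(status.current_tcp_pos(),4),np.round(status.current_wrist_force(),2),round(status.current_t(),2))
    if hit: break
for n in ["side","wrist"]:
    c=camera(n); im=c["img"][:,:,::-1]
    if n=="side": im=cv2.resize(im[100:285,165:385],None,fx=3.2,fy=3.2)
    cv2.imwrite(f"pics/{n}2.png",im)
```

```text
False [-0.12  0.16 -0.86]
0.15 False [ 0.5134 -0.1208  0.1209] [-0.43 -0.03  0.98] 5.29
0.3 False [ 0.5113 -0.1261  0.121 ] [ 0.83  1.4  -0.19] 5.63
0.45 False [ 0.51   -0.1317  0.121 ] [0.57 0.89 0.44] 5.97
0.6 False [ 0.5094 -0.1374  0.121 ] [ 0.58  0.52 -0.38] 6.32
0.75 False [ 0.5098 -0.1431  0.121 ] [-0.65  0.48 -0.77] 6.66
0.9 False [ 0.5109 -0.1487  0.121 ] [-0.5   0.78  0.09] 7.0
1.05 False [ 0.5129 -0.154   0.1209] [-0.38  0.23 -0.2 ] 7.34
1.2 False [ 0.5157 -0.159   0.121 ] [-0.97  0.44  0.01] 7.68
1.35 False [ 0.5193 -0.1635  0.121 ] [-0.13  0.22 -0.72] 8.03
1.5 False [ 0.5234 -0.1674  0.121 ] [-0.02 -0.   -0.8 ] 8.37
1.65 False [ 0.5281 -0.1707  0.121 ] [-0.61 -0.36  0.7 ] 8.71
1.8 True [ 0.5301 -0.1725  0.1202] [-2.01  0.18  0.68] 8.94
```

View pics/side2.png

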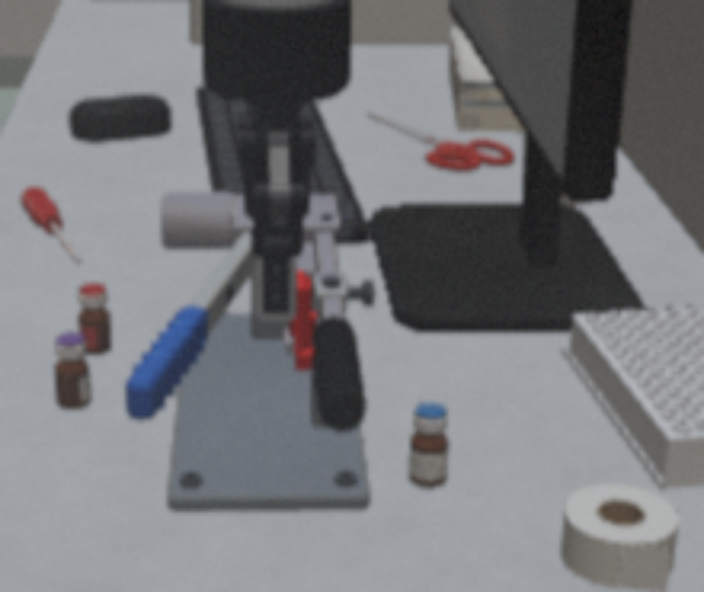

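View pics/wrist2.png

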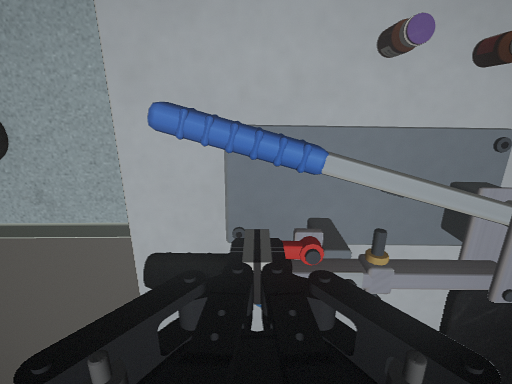

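Force rose to 8 N at about 1.8 rad, and in the side view the fin lies along the bar. I back away, verify, and stage outside the lever.

```bash
cat >> h.py <<'E'
R_L=.190;
def leverpose(th,off,z,L=.190):
    """tool centre at off from lever outer face"""
    a=AL+th; u=np.array([np.cos(a),np.sin(a)])      # grip -> hinge
    d=np.array([np.sin(a),-np.cos(a)])              # press direction
    c=H-u*L-d*.008-d*off
    psi=np.arctan2(-d[1],-d[0])%(2*np.pi)
    return [*c,z],qd(psi),d
AL=np.arctan2(-.002+.183,.523-.4718)
E
python3 - <<'E'
from cell import ctrl,set_gripper,camera,status
from h import *
print(np.degrees(AL))
t=status.current_tcp_pos()
ctrl.dwell(.3)
ctrl.movel([.500,t[1]+.0,.121],rate=.05)
ctrl.movel([.470,t[1],.20],rate=.15)
p,q,d=leverpose(0,.036,.20);print(p)
ctrl.movel(p,q,rate=.1)
p[2]=.080;ctrl.movel(p,rate=.1)
print(status.current_t(),status.current_tcp_pos(),status.current_wrist_force())
for n in ["side","top","wrist"]:
    c=camera(n); im=c["img"][:,:,::-1]
    if n=="side": im=cv2.resize(im[100:285,165:385],None,fx=3.2,fy=3.2)
    if n=="top": im=cv2.resize(im[120:275,170:325],None,fx=3.8,fy=3.8)
    cv2.imwrite(f"pics/{n}3.png",im)
E
```

```text
74.2052279716344
[np.float64(0.42894475018801465), np.float64(-0.17284967071318874), 0.2]
12.725 [ 0.42942713 -0.17317067  0.08059413] [-0.73234104 -0.50746231 -0.01612283]
```

View pics/side3.png

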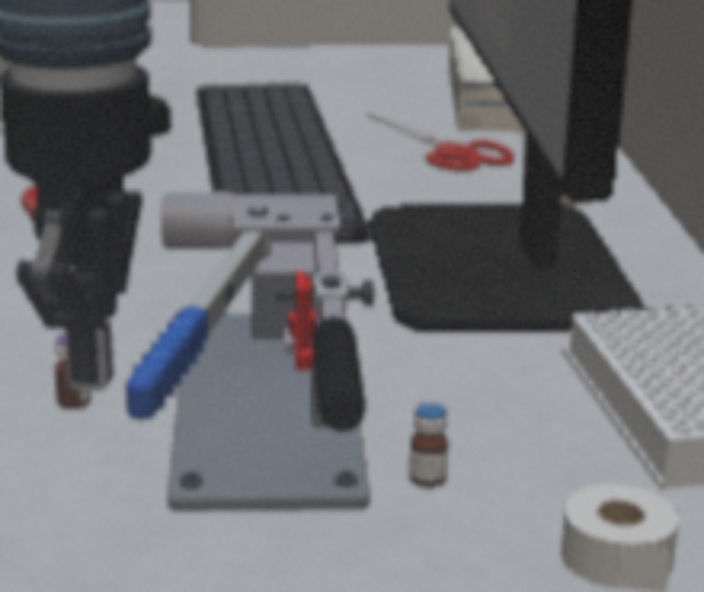

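View pics/wrist3.png

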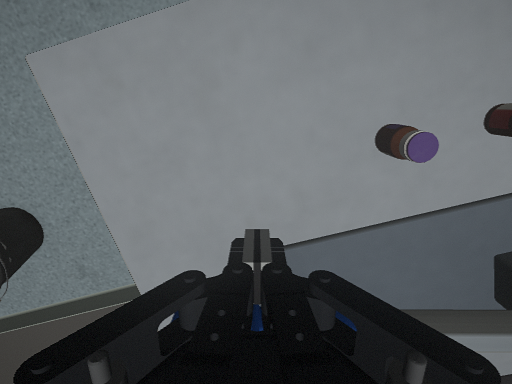

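View pics/top3.png

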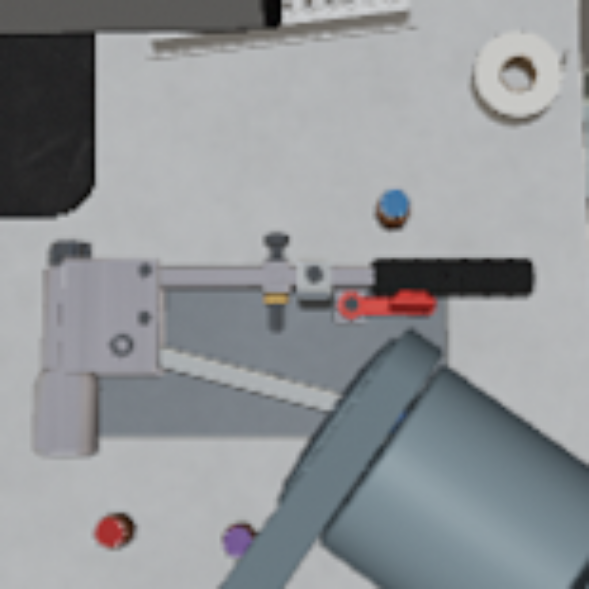

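The top view shows the catch arm along the bar (zoom (350,303)→(435,300), about 101° turned). Vials and roll are unmoved. Now the stepwise press with force monitoring.

```bash
cat > press.py <<'E'
from cell import ctrl,set_gripper,camera,status
from h import *
def F(n=10):
    v=[]
    for _ in range(n):
        ctrl.dwell(.01); v.append(status.current_wrist_force())
    return np.mean(v,0)
E
python3 - <<'E'
from press import *
b=F();np.save("bias.npy",b)
z=.080
p,q,d=leverpose(0,.013,z);print("c",ctrl.movel(p,q,rate=.03,threshold=6),-(F()-b)[:2]@d)
for th in np.arange(.0,.36,.02 ):
    p,q,d=leverpose(th,.011,z)
    hit=ctrl.movel(p,q,rate=.02,threshold=6)
    f=-(F(5)-b)[:2]@d
    print(round(th,3),hit,np.round(status.current_tcp_pos(),4),round(f,2),round(status.current_t(),2))
    if hit or f>9: break
E
```

```text
c False 0.069577254713345
0.0 False [ 0.453  -0.1797  0.08  ] -0.02 14.25
0.02 False [ 0.4565 -0.1809  0.0799] 1.31 14.63
0.04 False [ 0.4601 -0.1823  0.0799] 1.63 15.02
0.06 False [ 0.4638 -0.1835  0.0799] 2.13 15.4
0.08 False [ 0.4675 -0.1847  0.08  ] 2.16 15.78
0.1 False [ 0.4711 -0.1858  0.08  ] 2.55 16.17
0.12 False [ 0.4748 -0.1868  0.08  ] 2.8 16.55
0.14 False [ 0.4785 -0.1877  0.08  ] 3.31 16.93
0.16 False [ 0.4822 -0.1886  0.08  ] 3.58 17.32
0.18 False [ 0.486  -0.1894  0.08  ] 3.79 17.7
0.2 False [ 0.4897 -0.1901  0.08  ] 4.16 18.08
0.22 False [ 0.4934 -0.1907  0.08  ] 3.7 18.47
0.24 False [ 0.4971 -0.1912  0.08  ] 4.25 18.85
0.26 False [ 0.5009 -0.1917  0.08  ] 4.48 19.23
0.28 False [ 0.5046 -0.1921  0.08  ] 4.83 19.62
0.3 False [ 0.5082 -0.1925  0.08  ] 5.9 20.0
0.32 True [ 0.508  -0.1926  0.0793] 5.64 20.25
```

Spring force follows the spec and contact starts near 0.30. Next are fine increments until firm, then the hold.

Run:
```python
from press import *
b=np.load("bias.npy");z=.080
for k in range(20):
    th=.302+.003*k
    p,q,d=leverpose(th,.011,z)
    hit=ctrl.movel(p,q,rate=.01,threshold=20)
    f=-(F(5)-b)[:2]@d
    print(round(th,4),hit,np.round(status.current_tcp_pos(),4),round(f,2),round(status.current_t(),2))
    if hit or f>17: break
np.save("th.npy",th)
for i in range(8):
    ctrl.dwell(.2); print(round(-(F(3)-b)[:2]@d,2),end=" ")
print(status.current_t())
c=camera("side");cv2.imwrite("pics/side4.png",cv2.resize(c["img"][100:285,165:385,::-1],None,fx=3.2,fy=3.2))
```

```text
0.302 False [ 0.5082 -0.1922  0.0796] 6.22 20.63
0.305 False [ 0.5085 -0.1922  0.0796] 7.41 20.93
0.308 False [ 0.5087 -0.1923  0.0796] 9.19 21.22
0.311 False [ 0.5089 -0.1923  0.0795] 10.08 21.51
0.314 False [ 0.5092 -0.1923  0.0795] 12.0 21.8
0.317 False [ 0.5094 -0.1924  0.0795] 13.42 22.09
0.32 False [ 0.5096 -0.1924  0.0795] 15.54 22.38
0.323 False [ 0.5098 -0.1924  0.0794] 17.17 22.68
17.12 17.69 17.49 16.91 17.06 17.19 16.69 17.15 24.475
```

View pics/side4.png

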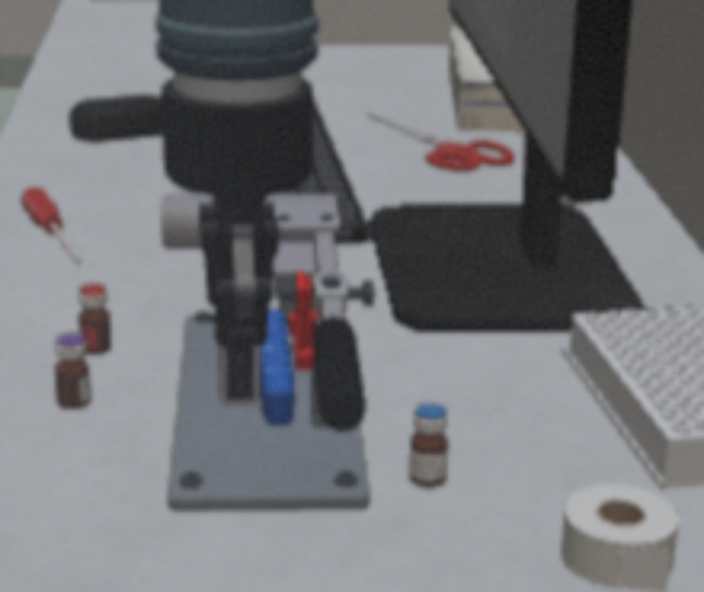

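The force held at about 17 N for over 2 s. The blue grip at zoom (278,365) is close to the fin at (303,320), so I check that the lever rests on the screw and not on the catch.

Run:
```python
from press import *
c=camera("top");cv2.imwrite("pics/top5.png",cv2.resize(c["img"][150:255,170:325,::-1],None,fx=5,fy=5,interpolation=cv2.INTER_CUBIC))
c=camera("wrist");cv2.imwrite("pics/wrist5.png",c["img"][:,:,::-1])
c=camera("side");cv2.imwrite("pics/side5.png",cv2.resize(c["img"][165:245,195:295,::-1],None,fx=7,fy=7,interpolation=cv2.INTER_CUBIC))
```

```text
(no output)
```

View pics/top5.png

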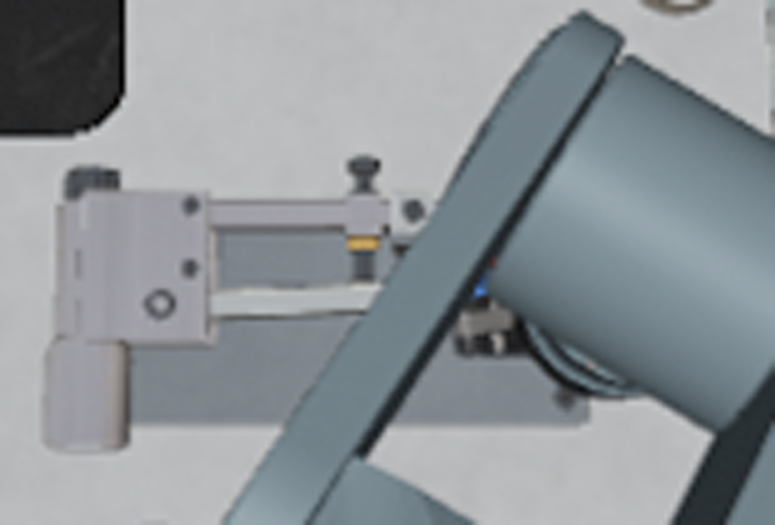

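View pics/side5.png

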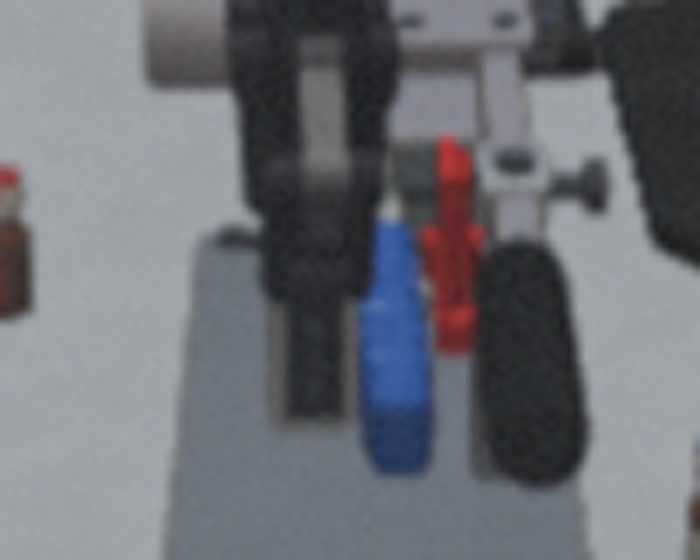

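View pics/wrist5.png

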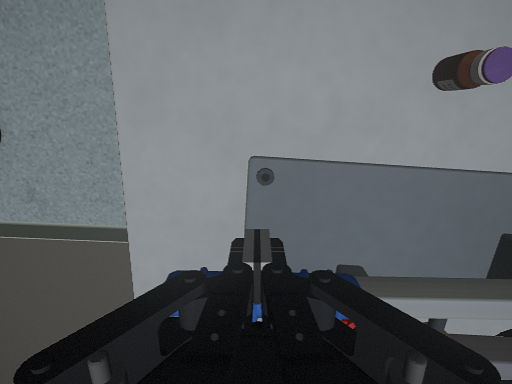

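In the top view the screw tip meets the lever at zoom (363,283). In the side view there is a clear gap between the blue grip and the fin. Now I ease it out.

Run:
```python
from press import *
b=np.load("bias.npy");z=.080
for th in list(np.arange(.315,.27,-.005))+list(np.arange(.26,-.03,-.02)):
    p,q,d=leverpose(th,.011,z)
    ctrl.movel(p,q,rate=.02)
print(-(F()-b)[:2]@d,status.current_t())
p,q,d=leverpose(0,.04,z);ctrl.movel(p,q,rate=.05)
p[2]=.25;ctrl.movel(p,rate=.12)
ctrl.movel([.33,-.35,.28],rate=.15)
print(status.current_t(),status.current_tcp_pos(),F())
c=camera("top");im=c["img"];np.savez("top6.npz",**c)
cv2.imwrite("pics/top6.png",cv2.resize(im[120:275,170:325,::-1],None,fx=3.8,fy=3.8,interpolation=cv2.INTER_CUBIC))
i0=np.load("top0.npz")["img"]
for i in (i0,im):
    m=mask(i,"blue");m[:220]=0;m[245:]=0;m[:,:255]=0;m[:,310:]=0
    ys,xs=np.where(m);print(cv2.minAreaRect(np.c_[xs,ys].astype(np.float32)),len(xs),xs.mean(),ys.mean())
df=cv2.absdiff(i0,im).max(2)
for n,(u,v) in dict(red=(200,260),pur=(233,262),blue=(273,174),roll=(306,139)).items(): print(n,df[v-12:v+12,u-12:u+12].mean().round(2))
c=camera("side");cv2.imwrite("pics/side6.png",cv2.resize(c["img"][100:285,165:385,::-1],None,fx=3.2,fy=3.2))
```

```text
-0.2423755739732752 32.0833
35.8083 [ 0.33025706 -0.34937706  0.27983824] [-0.18053638 -0.39288167 -0.09566354]
((283.2263488769531, 232.1229248046875), (44.60322570800781, 6.934115409851074), 14.470293045043945) 296 282.7635135135135 232.13513513513513
((283.2263488769531, 232.1229248046875), (44.60322570800781, 6.934115409851074), 14.470293045043945) 296 282.7635135135135 232.13513513513513
red 2.03
pur 2.09
blue 2.03
roll 2.07
```

View pics/top6.png

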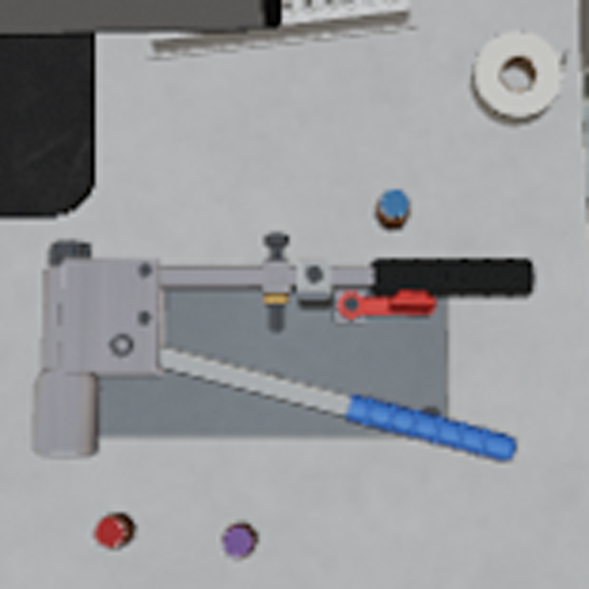

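View pics/side6.png

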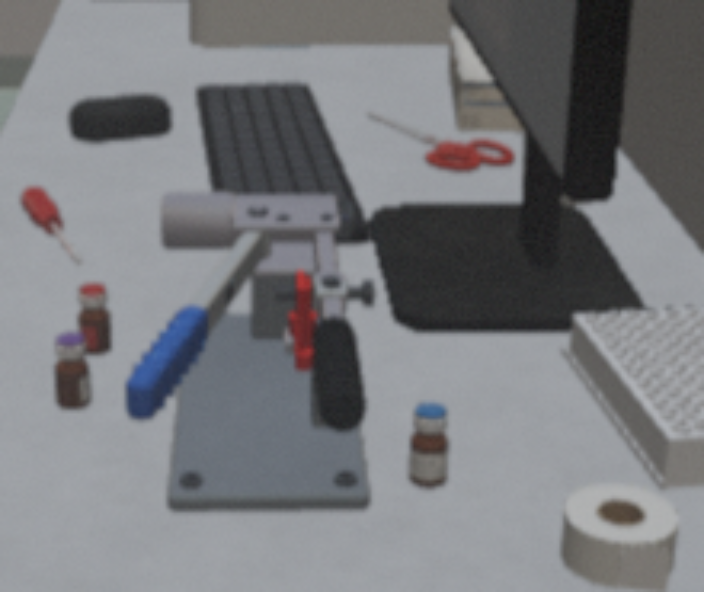

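The lever is back out and its blue-mask pixels are identical to the start. The catch lies along the bar, and the vials and roll are unchanged.

```bash
python3 -c "
from cell import ctrl,status
ctrl.sign_off();print(status.current_t())"
```

```text
the job is handed in; nothing more can be done
the job is handed in; nothing more can be done
```

The job is done and handed in at about 36 s of the 67 s allowed. The simulator gave no verdict, so the results below come from my own force readings and pictures.

- **Catch:** With the fingers closed, I pushed the fin round its arc until the force jumped past my 8 N limit near 1.8 rad. The last top view shows the catch lying along the bar, about 100° round, or 1.76 rad as estimated from the picture. That is short of the nominal 1.85 rad, but past the 1.6 rad required.
- **Lever:** I pressed it with the outside of the closed fingers until it met the stop screw at about 0.30 rad. I then held it at about 17 N for over 2 s. That works out to about 25 N on the screw. The pictures showed the lever on the screw tip and clear of the catch.
- **Release:** I eased the lever out at 20 mm/s. The blue grip's image afterwards matches the start exactly.
- **Surroundings:** The vials and the label roll look unchanged in before-and-after images. The fingers were kept above the level of the bar's black grip or on the lever's outer side. The robot ended well clear, with wrist force near zero.

No check failed.

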